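# Nest the open-fronted sample trays by sliding

## Robot

A 7-joint arm with a two-finger parallel gripper is mounted at the origin on a cart in front of the work surface, level with it; the furniture and walls round the work are solid. World frame = base frame: x ahead of the robot, y to its left, z up, the work surface at z = 0. Lengths are in mm, angles in rad, forces in N, time in s.
With the tool pointing down it reaches from about 400 to 900 mm from the base axis. Payload 5.6 kg.
Tool frame: the origin (TCP) lies between the finger pads; the fingertips stand 22 mm ahead of it and the grasp point (between the pads) lies 3 mm ahead of it; z points along the fingers, y is the direction in which the jaws open and shut (so a half turn about z gives the same grasp; the last joint's range is limited). The gripper opens to 92 mm and grips with 3 to 60 N. Pads are 20 mm wide; open, the fingers measure 128 mm over their backs; the gripper's body (75 mm by 189 mm) begins 69 mm behind the grasp point.
Start: joints at [-1.383, 0.468, -0.012, 1.603, 0.006, 1.071, -0.056], TCP at [148.733, 632.762, 213.492] pointing down, gripper open.
Joint ranges: [-2.53, 2.53], [-0.31, 2.02], [-1.57, 1.55], [0.28, 2.44], [-1.29, 4.43], [0.15, 1.84], [-2.92, 2.92]. Speed limits (rad/s): [2.57, 2.57, 3.14, 3.14, 3.14, 3.14, 3.14].

## Interface

Orientations are given as a unit quaternion [w, x, y, z].
In Python, from workcell import robot gives the robot as it stands. The module is installed in compiled form; this text tells all that it offers.
- The arm moves only by the tool step_arm, never from a script. Its argument "plan" is a list of rows, each a list of 5 numbers: the opening, from -1 (shut) to 1 (fully open), then the shift along the tool's x, y, z in cm, then the turn about the tool's z in units of 8 degrees (1.0 is 8 degrees). A call has 1 to 5 rows; each row is the pose to reach, as a shift and turn from the pose commanded when the call began, along the tool's axes at that moment; what a row does not reach only later rows make up. A row lasts 1/8 s, in which the tool goes at most 62.5 mm and 10.7 degrees, less where a joint would pass 70% of its speed; a pose out of reach is approached as far as the arm can. A call with a gripper value outside its range is refused whole. The fingers move at their own pace and stop on an object; "force" is the grip in N (left out, the last holds). Time passes only in rows, so rows that repeat a pose let the fingers close. It gives the time, the measured TCP pose, the force and the opening at its end, in the units of the state.
- robot.get_state(): the state, without advancing time (a new reading comes with each control period).
- robot.get_image(name): name is "side" or "top"; returns the picture (384x512x3 uint8, red, green, blue); there is no depth.
- robot.get_calibration(name): a dict with "vertical_fov" (degrees; the focal length in pixels is half the picture's height over the tangent of half this angle, whatever the lens; pixels are square), "cx", "cy" (the principal point, pixels), "dist" ([k1, k2, p1, p2, k3] as OpenCV has them; the pictures are not rectified), "xyz" and "orientation" of the camera in the world. Camera axes: x right, y down, z forward; pixel columns grow to the right and rows downward; lengths in mm; the calibration is good to about 2 mm. A picture is of the moment at which its call begins. get_calibration takes no time and is no camera call.
- robot.sign_off(): hands the job in, once; it reports no verdict.
Trained networks look in the newest picture that a camera, given by its name, has taken for a name from the list of things; names that differ only in an ending like _2 or _b are one class to them, and where a whole thing is asked for, a point or a joint stands for the part that bears it (a point fixed in the world has none). Each returns a list of dicts, best first, with "score" (0 to 1); they miss things now and then, are a little off and sometimes report something else, mostly with a low value. They report only what shows in the picture. A call takes as long as a camera call. They do not tell look-alikes from the thing itself.
- robot.look_for(camera, query): "bbox" ([left, top, right, bottom] as shares, 0 to 1, of the picture: columns of its width, rows of its height, round what is visible of it).
- robot.cut_out(camera, query): "region" (384x512 bool, what is visible of it) and "bbox" ([left, top, right, bottom] as shares, 0 to 1, of the picture: columns of its width, rows of its height, round what is visible of it).
The state is a dict: "t": time; "joint_pos": joint angles; "qd": joint speeds; "tau": joint torques, N m; "position": TCP position; "orientation": TCP orientation; "ft_force": force on the tool from outside, world axes, zero at the start; "ft_torque": the same for the moment, N m; "grip_width": finger opening in mm.
Only numpy, scipy, OpenCV 4.12 (cv2) and the standard library are available. Lean on these libraries where they do the work, as an engineer would, in place of code of your own. Each camera call takes 0.05 s, during which the arm holds its last target. There are 200 camera calls.

## Task

Put the three open-fronted steel sample trays away as one nest, in order of size: the medium tray inside the largest one, which is screwed to the worktop, and the small tray inside the medium one, each with its back wall pushed fully home against the back wall of the tray around it. Slide the trays in through the open mouths without picking them up, and leave the label tape, the timer and the tin where they are.

Things in the scene. Friction and masses are not known exactly. Their poses are not given: they have to be found in the camera images.
- large_tray: The largest steel tray: open top, open mouth, walls and floor 3 mm. 140 mm from mouth to outside of back wall, 40 high; 112 wide outside at the back (106 inside), widening to 137 at the mouth (131 inside). Origin: centre of underside, half-way mouth to back. +x: from mouth to back wall. Fixed by a screwed tab behind; mouth faces roughly to the right.
- medium_tray: The medium steel tray: open top, open mouth, walls and floor 3 mm. 115 mm from mouth to outside of back wall, 37 high; 98 wide outside at the back (92 inside), widening to 118 at the mouth (112 inside). Origin: centre of underside, half-way mouth to back. +x: from mouth to back wall. Loose, 0.35 kg. Home: origin 9.5 mm in +x of the large tray's, 3 mm above it.
- small_tray: The small steel tray: open top, open mouth, walls and floor 3 mm. 90 mm from mouth to outside of back wall, 34 high; 84 wide outside at the back (78 inside), widening to 100 at the mouth (94 inside). Origin: centre of underside, half-way mouth to back. +x: from mouth to back wall. Loose, 0.28 kg. Home: origin 9.5 mm in +x of the medium tray's, 3 mm above it.
- medium_back (a point): Point at the foot of the medium tray's back wall: on its outer face, midway across, level with the underside (57.5 mm in +x of its origin). The mouth lip is 1.5 mm thin and the bottom edge of the back bevelled, so a tray rides up onto the next one's floor; smooth steel (friction about 0.3), it follows fingers that push low on the inside of its back wall.
- small_back (a point): Point at the foot of the small tray's back wall: on its outer face, midway across, level with the underside (45 mm in +x of its origin).
- label_tape: Bystander: flat roll of tape, 78 mm across, 19 mm high, lying near the front edge. Origin: centre of its underside.
- timer: Bystander: white timer, 62 x 70 x 19 mm, near the front edge. Origin: centre of its underside.
- ferrule_tin: Bystander: round white tin, 55 mm across, 18 mm high, behind the working area. Origin: centre of its underside.
Things that resemble listed ones, but are neither listed nor needed, are in the scene too. Leave any black look-alike of the small_tray alone.

How it is judged:
By the outcome, as a careful person would: the job done as asked, in the order asked, and still so for the second after the job is handed in, with the robot touching nothing.
It also fails if it takes over 72 s, if anything falls off the work surface, if the arm or the gripper's body presses on something with over 40 N, if the wrist force passes 120 N, or if a joint passes its speed limit or range.

## Working session

There is one attempt and no reset: what is moved stays moved. The work goes in short steps, Python scripts to look and compute and a tool call to move; the robot and the scene stay as the last step left them, time stands still between calls to the robot, and variables do not carry over. Pictures are saved under pics/ and viewed, about 8 in all and at most 12, crops included, and the job is handed in when it is done.

Besides the shell and the picture viewer there is one more tool, called after "Request:" as name(argument=value, ...) on one line, values as JSON. step_arm: Moves the arm, as the interface text tells. Its arguments: {"type":"object","properties":{"plan":{"type":"array","items":{"type":"array","items":{"type":"number"}}},"force":{"type":"number"}},"required":["plan"]}

```bash
mkdir -p pics; cat > h.py <<'E'
import numpy as np, cv2
from workcell import robot
from scipy.spatial.transform import Rotation as R
def cal(n):
    c=robot.get_calibration(n); f=192/np.tan(np.radians(c["vertical_fov"])/2)
    K=np.array([[f,0,c["cx"]],[0,f,c["cy"]],[0,0,1.]])
    q=c["orientation"]; M=R.from_quat([q[1],q[2],q[3],q[0]]).as_matrix()
    return K,np.array(c["dist"],float),M,np.array(c["xyz"],float)
def back(n,uv,z):
    K,d,M,t=cal(n); p=cv2.undistortPoints(np.array(uv,float).reshape(-1,1,2),K,d).reshape(-1,2)
    r=np.c_[p,np.ones(len(p))]@M.T; s=(z-t[2])/r[:,2]; return t+r*s[:,None]
def proj(n,P):
    K,d,M,t=cal(n); p=(np.array(P,float).reshape(-1,3)-t)@M
    return cv2.projectPoints(p.reshape(-1,1,3),np.zeros(3),np.zeros(3),K,d)[0].reshape(-1,2)
def snap(n,f=None):
    im=robot.get_image(n)
    if f: cv2.imwrite("pics/"+f,im[:,:,::-1])
    return im
E
python3 - <<'E'
from h import *
for n in("top","side"):
    snap(n,n+"0.png"); print(n,robot.get_calibration(n))
    for q in("large_tray","medium_tray","small_tray","label_tape","timer","ferrule_tin"):
        for o in robot.look_for(n,q)[:4]: print(q,round(o["score"],2),np.round(np.array(o["bbox"])*[512,384,512,384]))
print(robot.get_state())
E
```

```text
top {'vertical_fov': 46.564174370847034, 'cx': 249.40249564751707, 'cy': 183.3282880601161, 'dist': array([-0.11583905,  0.        ,  0.        ,  0.        ,  0.        ]), 'xyz': array([ 364.00071267,   55.25865327, 1231.64112697]), 'orientation': array([-0.05708412,  0.71288854, -0.69561524,  0.06819657])}
large_tray 0.64 [138. 165. 208. 224.]
medium_tray 0.71 [264. 134. 313. 185.]
small_tray 0.83 [332. 220. 377. 266.]
small_tray 0.59 [282. 206. 316. 244.]
label_tape 0.64 [124. 238. 152. 267.]
timer 0.93 [177. 245. 209. 267.]
ferrule_tin 0.62 [210. 108. 231. 130.]
side {'vertical_fov': 43.846435164236745, 'cx': 262.2310617992317, 'cy': 196.95794380026175, 'dist': array([-0.0991494,  0.       ,  0.       ,  0.       ,  0.       ]), 'xyz': array([ 614.28566109, 1042.01520021,  928.30158251]), 'orientation': array([-0.00966023,  0.03350724,  0.91325138, -0.40590129])}
large_tray 0.88 [238. 224. 302. 290.]
medium_tray 0.72 [207. 161. 248. 194.]
small_tray 0.94 [276. 126. 313. 153.]
small_tray 0.9 [270. 159. 306. 181.]
label_tape 0.81 [325. 265. 357. 297.]
timer 0.81 [320. 222. 348. 247.]
ferrule_tin 0.6 [173. 219. 196. 238.]
{'t': 0.7, 'joint_pos': array([-1.38298072,  0.46746031, -0.01160017,  1.60269011,  0.00597967,
        1.07143311, -0.0562853 ]), 'qd': array([-0.0014156 , -0.00023395, -0.00029605, -0.00064146, -0.00066899,
        0.00059518,  0.00210763]), 'tau': array([ 5.58429238e-04, -5.20267224e+01, -1.18893106e-02, -2.44013590e+01,
       -5.65259380e-02,  1.13741675e-02,  4.62092453e-05]), 'position': array([148.73937971, 632.75816272, 213.52223378]), 'orientation': array([1.24786739e-05, 1.15184713e-01, 9.93344090e-01, 2.11198290e-05]), 'ft_force': array([0.26481378, 0.08305576, 0.19030563]), 'ft_torque': array([-0.02569118,  0.01191251, -0.02826077]), 'grip_width': 91.98816711564669}
```

View pics/top0.png

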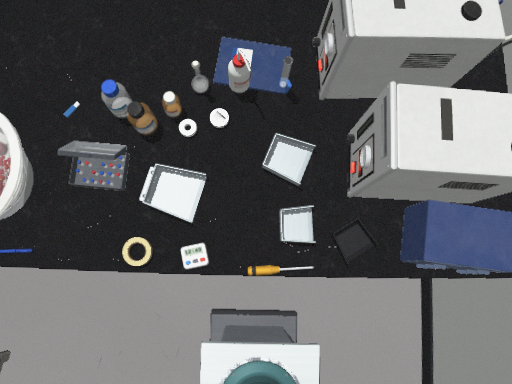

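View pics/side0.png

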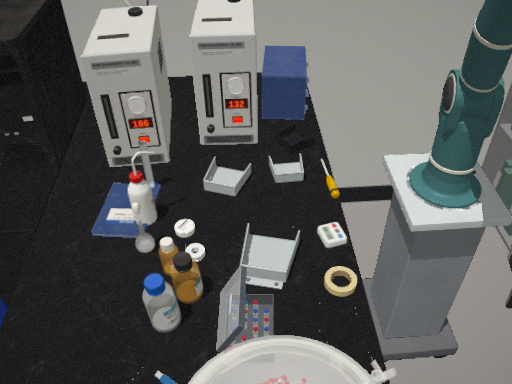

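```bash
cat >> h.py <<'E'
DIM={"large_tray":(140,40,112,137),"medium_tray":(115,37,98,118),"small_tray":(90,34,84,100)}
def quads(q,x,y,a,z0=0):
    L,H,b,m=DIM[q]; h=L/2
    B=[[-h,m/2,0],[h,b/2,0],[h,-b/2,0],[-h,-m/2,0]]
    P=np.array(B+[[u,v,H] for u,v,_ in B],float)
    c,s=np.cos(a),np.sin(a); P=P@np.array([[c,s,0],[-s,c,0],[0,0,1]])+[x,y,z0]
    return [P[i] for i in([0,1,2,3],[0,1,5,4],[1,2,6,5],[2,3,7,6])]
S=4
def render(n,q,p,z0=0):
    m=np.zeros((384*S,512*S),np.uint8)
    for Q in quads(q,*p,z0):
        cv2.fillConvexPoly(m,np.int32(np.round(((proj(n,Q)+.5)*S-.5)*16)),1,shift=4)
    return m.reshape(384,S,512,S).mean((1,3))
def fit(q,masks,p0,z0=0):
    from scipy.optimize import minimize
    def cost(v):
        p=(p0[0]+v[0]*10,p0[1]+v[1]*10,p0[2]+v[2]*.1); t=0
        for n,m in masks.items():
            r=render(n,q,p,z0); t+=1-np.minimum(r,m).sum()/np.maximum(r,m).sum()
        return t
    r=minimize(cost,[0,0,0],method="Nelder-Mead",options=dict(initial_simplex=[[0,0,0],[1,0,0],[0,1,0],[0,0,1.]],xatol=.01,fatol=1e-4))
    v=r.x; return (p0[0]+v[0]*10,p0[1]+v[1]*10,p0[2]+v[2]*.1),r.fun
def masks(q,cams=("top","side"),near=None):
    o={}
    for n in cams:
        L=robot.cut_out(n,q)
        if near is not None:
            u=proj(n,near)[0]; L=[e for e in L if np.hypot(*(np.array(np.nonzero(e["region"])).mean(1)[::-1]-u))<25]
        if L: o[n]=L[0]["region"].astype(float)
    return o
E
python3 - <<'E'
from h import *
C={"large_tray":(173,194),"medium_tray":(289,159),"small_tray":(297,225)}
for n in("top","side"): robot.get_image(n)
for q,u in C.items():
    w=back("top",[u],10)[0]; print(q,w.round())
    M=masks(q,near=[w]); print({k:v.sum() for k,v in M.items()})
    res=[]
    for a in np.arange(0,360,90):
        for da in (0,30,60):
            p=(w[0],w[1],np.radians(a+da)); c=0
            for n,m in M.items():
                r=render(n,q,p); c+=1-np.minimum(r,m).sum()/np.maximum(r,m).sum()
            res.append((c,p))
    res.sort(key=lambda t:t[0])
    for c,p in res[:3]:
        p,f=fit(q,M,p); print(np.round(p[:2],1),np.degrees(p[2]).round(1),round(f,3))
t=cv2.imread("pics/top0.png")[125:270,120:385]; s=cv2.imread("pics/side0.png")[120:295,195:320]
t=cv2.resize(t,None,fx=3,fy=3,interpolation=2); cv2.imwrite("pics/c1.png",t)
E
```

```text
large_tray [548. 250.  10.]
{'top': np.float64(2565.0), 'side': np.float64(2442.0)}
[553.9 246.6] 74.8 0.233
[553.8 246.7] 75.1 0.233
[557.2 262.3] 259.4 0.459
medium_tray [656. -71.  10.]
{'top': np.float64(1717.0), 'side': np.float64(1005.0)}
[656.6 -66.8] 68.4 0.118
[658.3 -66.5] 336.7 0.373
[655.9 -66.1] 242.3 0.43
small_tray [470. -95.  10.]
{'top': np.float64(1156.0), 'side': np.float64(591.0)}
[469.1 -94.5] 94.3 0.168
[471.2 -90.1] 182.6 0.484
[470.2 -92.4] 272.0 0.482
```

View pics/c1.png

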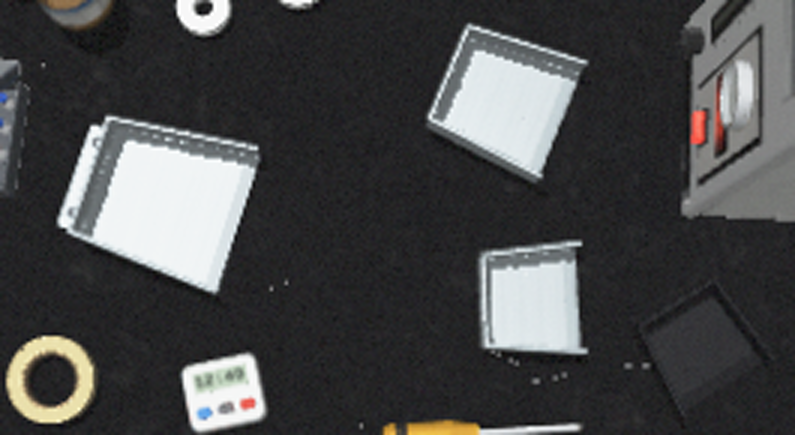

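The grey tray at top-pixel (297,225) is the small tray. The black look-alike at (354,243) stays untouched. All three mouths face right. The medium tray is at (289,159). The large tray, with its tab at the left, is at (173,194). Next I'll refine the large-tray fit (its tab biases it) and compute the first move.

```bash
cat >> h.py <<'E'
def rel(x,y,z,adeg,o=None):
    "row values (cm, 8deg) from the present pose to TCP x,y,z with tool x at adeg"
    s=robot.get_state(); q=s["orientation"]; M=R.from_quat([q[1],q[2],q[3],q[0]]).as_matrix()
    d=M.T@(np.array([x,y,z])-s["position"])/10
    a0=np.degrees(np.arctan2(M[1,0],M[0,0])); da=(adeg-a0+180)%360-180
    return np.round(np.r_[d,-da/8],2)
def local(p,u,v=0):
    c,s=np.cos(p[2]),np.sin(p[2]); return p[0]+c*u-s*v,p[1]+s*u+c*v
E
python3 - <<'E'
from h import *
import h
ims={n:robot.get_image(n) for n in("top","side")}
q="large_tray"; p0=(553.9,246.6,np.radians(75)); M=masks(q,near=[[548,250,10]])
oq=h.quads
best=None
for T in (0,8,12,16):
  for W in(80,100):
    def qq(q_,x,y,a,z0=0):
        L=oq(q_,x,y,a,z0)
        if T: L.append(np.array([[*local((x,y,a),u,v),2] for u,v in((70,-W/2),(70,W/2),(70+T,W/2),(70+T,-W/2))]))
        return L
    h.quads=qq; p,f=fit(q,M,p0)
    if best is None or f<best[1]: best=(p,f,T,W)
    print(T,W,np.round(p[:2],1),np.degrees(p[2]).round(1),round(f,3))
h.quads=oq
P={"large_tray":best[0],"medium_tray":(656.6,-66.8,np.radians(68.4)),"small_tray":(469.1,-94.5,np.radians(94.3))}
out=[]
for n,(x0,y0,x1,y1,k) in {"top":(120,120,320,270,3),"side":(195,150,315,300,3)}.items():
    im=cv2.resize(ims[n][:,:,::-1],None,fx=k,fy=k,interpolation=2).copy()
    for q,p in P.items():
        for Q in quads(q,*p): cv2.polylines(im,[np.int32((proj(n,Q)+.5)*k)],True,(0,0,255),1)
    out.append(im[y0*k:y1*k,x0*k:x1*k])
cv2.imwrite("pics/ov.png",cv2.resize(np.hstack(out),(800,375)))
for q in P:
  if q!="large_tray":
    M=masks(q,near=[[*P[q][:2],10]])
    for n in M: p,f=fit(q,{n:M[n]},P[q]); print(q,n,np.round(p[:2],1),np.degrees(p[2]).round(1),round(f,3))
print(rel(*local(P["medium_tray"],36),150,68.4))
E
```

```text
0 80 [553.5 246. ] 74.1 0.242
0 100 [553.5 246. ] 74.1 0.242
8 80 [553.1 245.8] 74.6 0.216
8 100 [553.2 245.9] 74.6 0.215Traceback (most recent call last):
  File "<stdin>", line 13, in <module>
  File "h.py", line 39, in fit
    r=minimize(cost,[0,0,0],method="Nelder-Mead",options=dict(initial_simplex=[[0,0,0],[1,0,0],[0,1,0],[0,0,1.]],xatol=.01,fatol=1e-4))
    res = _minimize_neldermead(fun, x0, args, callback, bounds=bounds,
                               **options)
    fsim[k] = func(sim[k])
              ~~~~^^^^^^^^
    fx = function(np.copy(x), *(wrapper_args + args))
  File "h.py", line 37, in cost
    r=render(n,q,p,z0); t+=1-np.minimum(r,m).sum()/np.maximum(r,m).sum()
  File "h.py", line 30, in render
    cv2.fillConvexPoly(m,np.int32(np.round(((proj(n,Q)+.5)*S-.5)*16)),1,shift=4)
                                             ~~~~^^^^^
  File "h.py", line 13, in proj
    K,d,M,t=cal(n); p=(np.array(P,float).reshape(-1,3)-t)@M
            ~~~^^^
  File "h.py", line 5, in cal
    c=robot.get_calibration(n); f=192/np.tan(np.radians(c["vertical_fov"])/2)
ValueError: time passes only in moves, steps and waits
```

```bash
sed -i 's/^def cal(n)/import functools\n@functools.cache\ndef cal(n)/' h.py
python3 - <<'E'
from h import *
P={"large_tray":(553.2,245.9,np.radians(74.6)),"medium_tray":(656.6,-66.8,np.radians(68.4)),"small_tray":(469.1,-94.5,np.radians(94.3))}
out=[]
for n,(x0,y0,x1,y1,k) in {"top":(130,120,320,250,3),"side":(200,150,310,300,3)}.items():
    im=cv2.resize(cv2.imread(f"pics/{n}0.png"),None,fx=k,fy=k,interpolation=2).copy()
    for q,p in P.items():
        for Q in quads(q,*p): cv2.polylines(im,[np.int32((proj(n,Q)+.5)*k)],True,(0,0,255),1)
    out.append(im[y0*k:y1*k,x0*k:x1*k])
h=max(o.shape[0] for o in out); out=[cv2.copyMakeBorder(o,0,h-o.shape[0],0,0,0) for o in out]
o=np.hstack(out); f=800/o.shape[1]; cv2.imwrite("pics/ov.png",cv2.resize(o,None,fx=f,fy=f))
print(rel(*local(P["medium_tray"],36),150,68.4),robot.get_state()["t"])
E
```

```text
[-65.97 -52.92   6.35  12.3 ] 1.3
```

View pics/ov.png

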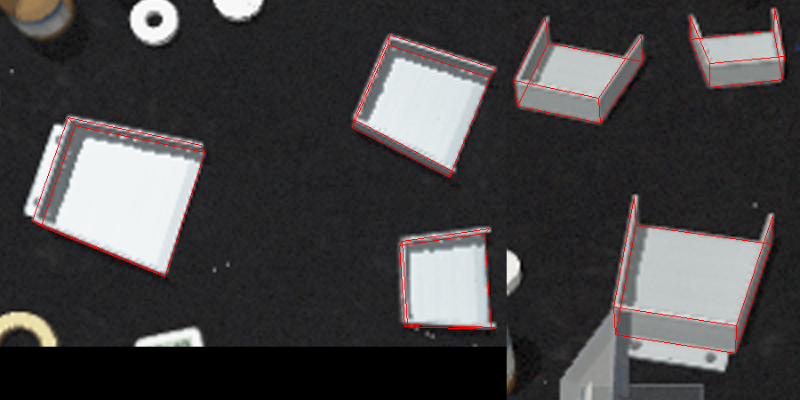

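The overlay fits all three trays closely. Starting the approach to the medium tray.

Request:
step_arm(plan=[[0.0,-5,-4,0,1],[0.0,-10,-8,0,2],[0.0,-14,-12,0,3.5],[0.0,-19,-15,0,4.5],[0.0,-23,-18.5,0,6]], force=10)

```text
t: 1.92
position: [332.0, 398.5, 213.9]
orientation: [0.0, 0.503, 0.864, 0.001]
ft_force: [0.2, 1.2, -0.3]
grip_width: 46.7
```

```bash
python3 -c "
from h import *
print(rel(*local((656.6,-66.8,np.radians(68.4)),36),150,68.4),robot.get_state()['grip_width'])"
```

```text
[-54.25   8.01   6.38   6.4 ] 46.68574420935486
```

Request:
step_arm(plan=[[0.0,-6,1,0,0.7],[0.0,-12,2,0,1.4],[0.0,-18,3,0,2.1],[0.0,-24,4,0,2.8],[0.0,-30,5,0,3.5]])

```text
t: 2.55
position: [524.9, 164.0, 213.9]
orientation: [0.0, 0.695, 0.719, 0.001]
ft_force: [0.9, 0.6, -0.1]
grip_width: 45.8
```

```bash
python3 -c "
from h import *
print(rel(*local((656.6,-66.8,np.radians(68.4)),36),150,68.4),robot.get_state()['grip_width'])"
```

```text
[-20.2   13.84   6.39   2.93] 45.843430566298714
```

Request:
step_arm(plan=[[0.0,-5,3.5,0,0.8],[0.0,-10,7,2,1.6],[0.0,-15,10.5,4,2.4],[0.0,-20.2,13.8,6.4,2.93],[0.0,-20.2,13.8,6.4,2.93]])

```text
t: 3.18
position: [668.7, -37.2, 147.3]
orientation: [0.001, 0.828, 0.561, -0.002]
ft_force: [0.7, 0.3, 0.4]
grip_width: 46.0
```

```bash
python3 -c "
from h import *
print(rel(*local((656.6,-66.8,np.radians(68.4)),36),31,68.4),robot.get_state()['grip_width'])"
```

```text
[ 0.45 -0.02 11.63 -0.02] 45.998825611388675
```

Request:
step_arm(plan=[[0.0,0,0,4,0],[0.0,0,0,8,0],[0.0,0,0,11,0],[0.0,0,0,11.5,0],[0.0,0,0,11.5,0]])

```text
t: 3.8
position: [669.3, -31.0, 35.4]
orientation: [0.0, 0.826, 0.564, 0.001]
ft_force: [-0.4, -0.3, 0.5]
grip_width: 46.0
```

```bash
python3 -c "
from h import *
print(rel(*local((656.6,-66.8,np.radians(68.4)),36),31,68.4),robot.get_state()['ft_force'])"
```

```text
[-0.2   0.14  0.44  0.03] [-0.35084398 -0.32320749  0.49952269]
```

Request:
step_arm(plan=[[0.0,0.3,0,0.5,0],[0.0,0.7,0,0.5,0],[0.5,0.7,0,0.5,0],[0.5,0.7,0,0.5,0],[0.5,0.7,0,0.5,0]], force=15)

```text
t: 4.42
position: [671.6, -25.3, 29.7]
orientation: [0.0, 0.826, 0.563, 0.0]
ft_force: [-0.0, -0.3, -0.3]
grip_width: 68.8
```

```bash
python3 -c "
from h import *
o=[]
for n,(x0,y0,x1,y1) in {'top':(250,110,330,195),'side':(190,130,270,215)}.items():
    o.append(cv2.resize(snap(n)[y0:y1,x0:x1,::-1],None,fx=5,fy=5,interpolation=2))
cv2.imwrite('pics/v5.png',np.hstack(o))"
```

```text
(no output)
```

View pics/v5.png

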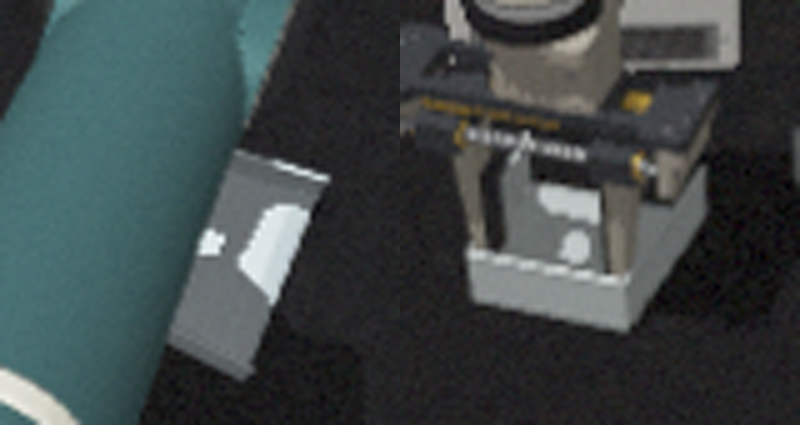

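The fingers stand inside the tray at its back corners. Spreading a little more to find the side walls.

Request:
step_arm(plan=[[0.7,0,0,0,0],[0.7,0,0,0,0],[0.7,0,0,0,0]], force=15)

```text
t: 4.9
position: [671.5, -25.3, 29.7]
orientation: [0.0, 0.826, 0.563, 0.0]
ft_force: [0.7, -0.5, 1.0]
grip_width: 69.8
```

It stopped at 69.8 mm, so the tray is held from inside. Working out the dragging path to the large tray's mouth.

```bash
python3 -c "
from h import *
L=(553.2,245.9,np.radians(74.6))
print(rel(*local(L,-102),30,74.6))"
```

```text
[ 10.78 -19.85  -0.04  -0.75]
```

Request:
step_arm(plan=[[0.7,0.6,-1.1,0,0],[0.7,1.6,-3,0,-0.15],[0.7,2.7,-5,0,-0.25],[0.7,3.8,-7,0,-0.35],[0.7,4.9,-9,0,-0.45]])

```text
t: 5.52
position: [604.6, 54.4, 29.7]
orientation: [0.0, 0.808, 0.589, 0.0]
ft_force: [0.9, -0.8, 1.4]
grip_width: 69.8
```

Request:
step_arm(plan=[[0.7,1.1,-2,0,0],[0.7,2.2,-4,0,-0.1],[0.7,3.3,-6,0,-0.2],[0.7,4.4,-8,0,-0.3],[0.7,5.2,-9.6,0,-0.3]])

```text
t: 6.15
position: [529.0, 133.5, 29.6]
orientation: [-0.0, 0.795, 0.606, 0.0]
ft_force: [1.0, -2.3, 1.8]
grip_width: 69.3
```

```bash
cat >> h.py <<'E'
def see(q,p0,z0=0,cams=("top","side")):
    for n in cams: robot.get_image(n)
    M=masks(q,cams=cams,near=[[p0[0],p0[1],15]]); 
    for n in M: p,f=fit(q,{n:M[n]},p0,z0); print(q,n,np.round(p[:2],1),np.degrees(p[2]).round(1),round(f,3),M[n].sum())
    if len(M)==2: p,f=fit(q,M,p0,z0); print("both",np.round(p[:2],1),np.degrees(p[2]).round(1),round(f,3)); return p
E
python3 -c "
from h import *
L=(553.2,245.9,np.radians(74.6))
see('medium_tray',(*local(L,-145),L[2]),cams=('side',))
o=[cv2.resize(snap(n)[y0:y1,x0:x1,::-1],None,fx=4,fy=4,interpolation=2) for n,x0,y0,x1,y1 in (('top',130,130,230,240),('side',200,150,310,260))]
cv2.imwrite('pics/v6.png',np.hstack(o[:]))
s=robot.get_state();print(rel(*local(L,-102),30,74.6),s['ft_force'],s['grip_width'],s['t'])"
```

```text
medium_tray side [515.1  89.7] 75.2 0.243 905.0
[ 1.23 -0.56 -0.05  0.01] [-1.75096647  2.09812708  4.54482798] 69.47312284663803 6.35
```

View pics/v6.png

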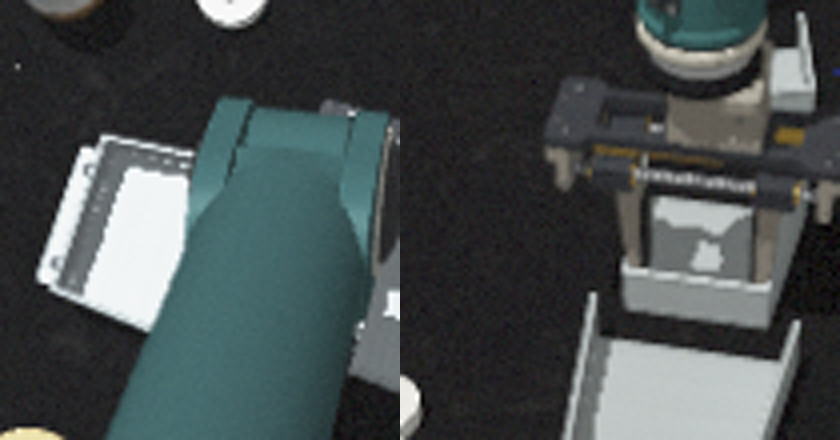

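The medium tray is squarely in front of the mouth. A small lateral correction (−0.56 cm tool y), then in.

Request:
step_arm(plan=[[0.7,1.0,-0.5,0,0],[0.7,2.5,-0.56,0,0],[0.7,4,-0.56,0,0],[0.7,5.5,-0.56,0,0],[0.7,7,-0.56,0,0]], force=8)

```text
t: 6.98
position: [543.3, 200.9, 29.5]
orientation: [0.0, 0.796, 0.605, -0.001]
ft_force: [-0.4, -2.3, 6.6]
grip_width: 68.3
```

```bash
python3 -c "
from h import *
L=(553.2,245.9,np.radians(74.6))
p=see('medium_tray',(*local(L,-75),L[2]),z0=1,cams=('side',))
s=robot.get_state();print(rel(*local(L,52.5),31,74.6),s['ft_force'],s['grip_width'],s['t'])"
```

```text
medium_tray side [529.7 152.1] 76.7 0.319 1110.0
[ 9.59 -0.21 -0.11  0.01] [-1.69994376 -2.3821254   9.89368121] 68.11205181871962 7.075
```

Request:
step_arm(plan=[[0.7,1.2,-0.1,-0.2,0],[0.7,2.6,-0.15,-0.25,0],[0.7,4,-0.15,-0.25,0],[0.7,5.4,-0.15,-0.25,0],[0.7,6.2,-0.15,-0.25,0]])

```text
t: 7.7
position: [558.0, 262.8, 31.6]
orientation: [-0.0, 0.795, 0.606, -0.0]
ft_force: [0.2, -1.3, -2.2]
grip_width: 68.1
```

```bash
python3 -c "
from h import *
L=(553.2,245.9,np.radians(74.6))
p=see('medium_tray',(*local(L,-20),L[2]),z0=3,cams=('side',))
s=robot.get_state();print(rel(*local(L,52.5),31,74.6),s['ft_force'],s['grip_width'],s['t'])"
```

```text
medium_tray side [546.1 220.1] 77.6 0.314 1021.0
[ 3.48 -0.02  0.08  0.01] [-0.39171818  0.20416314 -1.15789151] 68.06970355043704 7.8
```

Now narrowing the fingers and pushing only on the back wall, slowly.

Request:
step_arm(plan=[[0.35,0,0,0,0],[0.35,0.5,0,0,0],[0.35,1.2,0,0,0],[0.35,1.9,0,0,0],[0.35,2.6,0,0,0]])

```text
t: 8.43
position: [565.4, 287.0, 32.2]
orientation: [0.0, 0.795, 0.606, 0.0]
ft_force: [-0.2, -1.8, 1.3]
grip_width: 61.8
```

Request:
step_arm(plan=[[0.35,0.3,0,0,0],[0.35,0.6,0,0,0],[0.35,0.9,0,0,0],[0.35,1.1,0,0,0],[0.35,1.2,0,0,0]])

```text
t: 9.05
position: [568.3, 298.1, 32.0]
orientation: [-0.0, 0.796, 0.606, 0.0]
ft_force: [-0.8, -1.3, 0.8]
grip_width: 62.1
```

```bash
python3 -c "
from h import *
L=(553.2,245.9,np.radians(74.6))
s=robot.get_state();print(rel(*local(L,52.5),31,74.6),s['ft_force'],s['grip_width'],s['t'])"
```

```text
[-0.18 -0.07  0.1  -0.  ] [-0.84943829 -1.30548714  0.8005086 ] 62.08332784901634 9.05
```

Request:
step_arm(plan=[[0.35,0.2,0,0,0],[0.35,0.4,0,0,0],[0.35,0.5,0,0,0]])

```text
t: 9.43
position: [568.5, 298.5, 31.6]
orientation: [0.001, 0.796, 0.605, -0.003]
ft_force: [-4.3, -10.6, 6.6]
grip_width: 62.0
```

Request:
step_arm(plan=[[0.35,0.3,0,0,0],[0.35,0.5,0,0,0],[0.35,0.5,0,0,0]])

```text
t: 9.8
position: [568.7, 298.6, 31.2]
orientation: [0.002, 0.797, 0.604, -0.007]
ft_force: [-7.2, -16.7, 9.9]
grip_width: 62.2
```

Request:
step_arm(plan=[[0.35,-1.5,0,0,0],[0.35,-2.5,0,-1,0],[0.0,-2.5,0,-6,0],[0.0,-6,4,-12,0],[0.0,-12,8,-14,0]])

```text
t: 10.42
position: [609.3, 197.1, 165.9]
orientation: [0.0, 0.794, 0.608, 0.003]
ft_force: [1.2, -0.7, 1.0]
grip_width: 45.8
```

```bash
python3 -c "
from h import *
S=(469.1,-94.5,np.radians(94.3))
print(rel(*local(S,22),110,94.3))"
```

```text
[-29.76  -6.69   5.4   -2.43]
```

Request:
step_arm(plan=[[-0.2,-6,-1.3,0,-0.5],[-0.2,-12,-2.7,1,-1],[-0.2,-18,-4,2,-1.5],[-0.2,-24,-5.4,4,-2],[-0.2,-29.8,-6.7,5.4,-2.43]])

```text
t: 11.05
position: [463.9, -75.2, 108.7]
orientation: [0.001, 0.681, 0.733, 0.001]
ft_force: [1.2, -1.0, 0.3]
grip_width: 36.8
```

```bash
python3 -c "
from h import *
L=(553.2,245.9,np.radians(74.6))
p=see('medium_tray',(*local(L,9.5),L[2]),z0=3)
p=see('small_tray',(469.1,-94.5,np.radians(94.3)))
o=[cv2.resize(snap(n)[y0:y1,x0:x1,::-1],None,fx=4,fy=4,interpolation=2) for n,x0,y0,x1,y1 in (('top',130,150,220,235),('side',225,210,315,295))]
cv2.imwrite('pics/v7.png',np.hstack(o[:]))
for d in (9.5,0): print(d,[proj('top',[*local(L,d+u),43]).round(1) for u in (57.5,)])
S=(469.1,-94.5,np.radians(94.3))
print(rel(*local(S,22),32,94.3))"
```

```text
medium_tray top [557.  254.6] 74.7 0.028 1788.0
medium_tray side [552.4 238.2] 74.6 0.247 1185.0
both [556.4 252.9] 74.7 0.319
small_tray top [475.5 -82.5] 90.2 0.884 132.0
small_tray side [468.1 -95.9] 94.0 0.06 607.0
both [468.4 -94.2] 93.7 0.965
9.5 [array([[149.3, 183.1]])]
0 [array([[152.6, 184.1]])]
[ 0.03  0.26  7.63 -0.02]
```

View pics/v7.png

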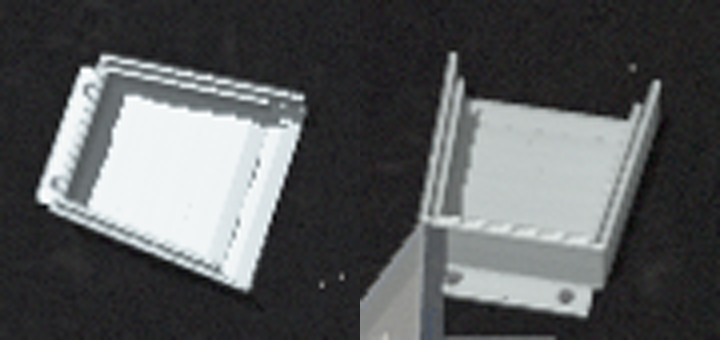

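The medium tray is home: top fit s = 9.4 mm along the large tray's axis against 9.5 wanted, yaw 74.7°. Now descending into the small tray.

Request:
step_arm(plan=[[-0.2,0,0,3,0],[-0.2,0,0,6,0],[-0.2,0,0,7.5,0],[-0.2,0.7,0,7.7,0],[-0.2,0.7,0,7.7,0]], force=10)

```text
t: 12.18
position: [463.9, -66.5, 31.5]
orientation: [0.0, 0.681, 0.732, 0.0]
ft_force: [-0.4, -0.6, -1.0]
grip_width: 36.4
```

Request:
step_arm(plan=[[0.0,0,0,0,0],[0.3,0,0,0,0],[0.4,0,0,0,0],[0.4,0,0,0,0]])

```text
t: 12.68
position: [464.5, -67.5, 31.7]
orientation: [0.001, 0.682, 0.731, 0.001]
ft_force: [2.4, -0.4, 4.5]
grip_width: 64.4
```

```bash
python3 -c "
from h import *
L=(553.2,245.9,np.radians(74.6))
S=(469.1,-94.5,np.radians(94.3))
print(rel(*local(S,30),31,94.3)); print(rel(*local(L,-110),31,74.6))"
```

```text
[ 0.27  0.25  0.07 -0.04]
[20.27  7.38  0.08  2.43]
```

The fingers opened fully to 64 mm, more than the tray should allow. I'll look before moving.

```bash
python3 -c "
from h import *
see('small_tray',(469.1,-94.5,np.radians(94.3)),cams=('side',))
o=[cv2.resize(snap(n)[y0:y1,x0:x1,::-1],None,fx=6,fy=6,interpolation=2) for n,x0,y0,x1,y1 in (('side',245,120,335,200),)]
cv2.imwrite('pics/v8.png',np.hstack(o[:]))
"
```

```text
small_tray side [469.1 -94.5] 94.3 1.0 187.0
```

View pics/v8.png

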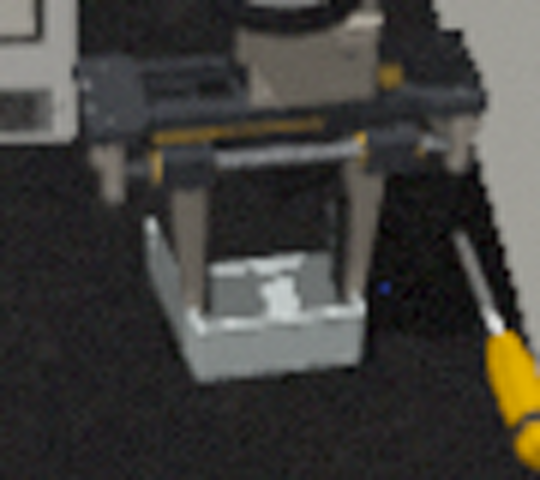

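```bash
python3 -c "
from h import *
p=(469.1,-94.5,np.radians(94.3))
print(proj('side',quads('small_tray',*p)[2]).round(1))
print(back('side',[(278.3,183.7),(305.3,181.3)],0).round(1), back('side',[(278.3,173.5),(305.3,172)],34).round(1))
s=robot.get_state();print(s['position'],s['ft_force'],s['grip_width'])
for v in (38,-38): print(proj('side',[[*local((s['position'][0],s['position'][1],p[2]),0,v),12]]))
for o in robot.cut_out('side','small_tray'): print(o['score'],np.array(o['bbox'])*[512,384,512,384],o['region'].sum())
"
```

```text
[[303.  179.5]
 [275.6 182.2]
 [275.7 173.5]
 [303.5 170.7]]
[[500.1 -39.1   0. ]
 [418.  -43.7   0. ]] [[499.9 -45.7  34. ]
 [419.4 -46.3  34. ]]
[464.525721   -67.50269043  31.60128293] [ 1.66262635 -0.59228965  5.29356157] 64.27149654695046
[[301.48880948 172.76663676]]
[[276.79531267 175.22551371]]
0.76 [269.2096 158.016  305.8176 183.5136] 518
0.7 [279.0912 128.7936 303.3088 151.6032] 114
```

```bash
python3 -c "
from h import *
robot.get_image('side')
o=[e for e in robot.cut_out('side','small_tray') if e['bbox'][3]*384>170][0]
m=o['region'].astype(float)
k=cv2.morphologyEx(m.astype(np.uint8),cv2.MORPH_CLOSE,np.ones((9,9))).astype(float)
for z in (0,4,8):
  for M in (m,k):
    p,f=fit('small_tray',{'side':M},(464,-90,np.radians(92)),z); print(z,np.round(p[:2],1),np.degrees(p[2]).round(1),round(f,3))
"
```

```text
0 [463.7 -93. ] 95.3 0.18
0 [463.6 -92.9] 94.0 0.138
4 [464.2 -88.1] 95.2 0.182
4 [464.4 -88.4] 94.6 0.138
8 [465.3 -83.2] 94.9 0.183
8 [464.8 -83.3] 94.6 0.139
```

Request:
step_arm(plan=[[0.1,0,0,0,0],[0.1,0.3,0,0,0],[0.1,0.8,0,0,0],[0.35,0.8,0,0,0],[0.35,0.8,0,0,0]])

```text
t: 13.6
position: [462.9, -59.1, 31.2]
orientation: [-0.0, 0.682, 0.732, 0.0]
ft_force: [-0.2, 1.4, 3.4]
grip_width: 61.8
```

```bash
python3 -c "
from h import *
L=(553.2,245.9,np.radians(74.6))
print(rel(*local(L,-110),32,74.6))"
```

```text
[19.41  7.5  -0.07  2.43]
```

Request:
step_arm(plan=[[0.35,1.0,0.3,0,0.1],[0.35,3,0.9,0,0.3],[0.35,5,1.6,0,0.6],[0.35,7,2.3,0,0.9],[0.35,9,3.1,0,1.2]])

```text
t: 14.22
position: [487.4, 33.6, 31.0]
orientation: [-0.0, 0.741, 0.671, -0.0]
ft_force: [-0.8, 0.3, 0.3]
grip_width: 62.4
```

```bash
python3 -c "
from h import *
L=(553.2,245.9,np.radians(74.6))
print(rel(*local(L,-110),32,74.6))"
```

```text
[10.93  2.59 -0.1   1.21]
```

Request:
step_arm(plan=[[0.35,2,0.7,0,0.3],[0.35,4,1.3,-0.05,0.6],[0.35,6.5,1.8,-0.1,0.9],[0.35,9,2.3,-0.1,1.21],[0.35,10.5,2.5,-0.1,1.21]])

```text
t: 14.85
position: [522.4, 136.8, 31.8]
orientation: [-0.0, 0.794, 0.608, -0.0]
ft_force: [0.5, 0.4, -0.0]
grip_width: 62.5
```

```bash
python3 -c "
from h import *
L=(553.2,245.9,np.radians(74.6))
robot.get_image('side')
for o in robot.cut_out('side','small_tray'):
    k=cv2.morphologyEx(o['region'].astype(np.uint8),cv2.MORPH_CLOSE,np.ones((9,9))).astype(float)
    print(o['score'],k.sum(),np.array(o['bbox'])*[512,384,512,384])
    p,f=fit('small_tray',{'side':k},(*local(L,-145),L[2]),0); print(np.round(p[:2],1),np.degrees(p[2]).round(1),round(f,3))
print(rel(*local(L,-110),32,74.6),[local(L,-145)])
cv2.imwrite('pics/v9.png',cv2.resize(snap('side')[140:300,200:330,::-1],None,fx=4,fy=3.7,interpolation=2))"
```

```text
0.65 63.0 [271.7184 171.1104 301.0048 196.1856]
[514.7 106.1] 74.6 1.0
0.58 238.0 [296.4992 132.096  314.9824 152.4864]
[514.7 106.1] 74.6 1.0
0.49 1134.0 [245.504  236.0832 292.9152 269.2992]
[514.7 106.1] 74.6 1.0
[ 0.33  0.08 -0.02  0.05] [(np.float64(514.6943629644128), np.float64(106.10616638605404))]
```

View pics/v9.png

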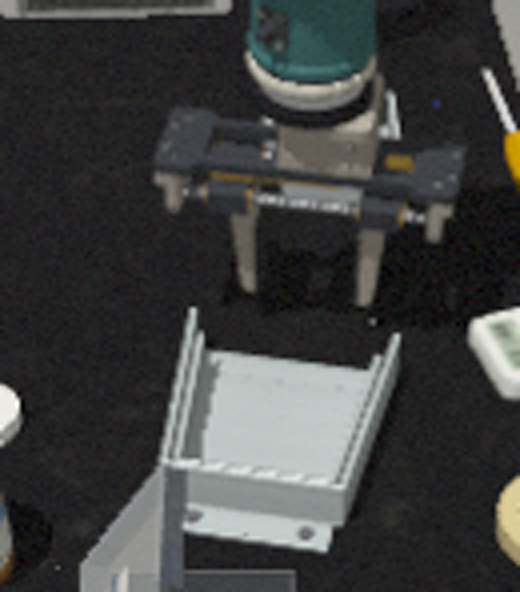

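The small tray did not follow; the fingers are empty. Lifting clear and locating it.

Request:
step_arm(plan=[[0.0,0,0,-4,0],[-0.2,0,0,-10,0],[-0.2,5,-3,-14,0],[-0.2,10,-8,-14,0],[-0.2,15,-13,-14,0]])

```text
t: 15.62
position: [447.7, 293.7, 172.7]
orientation: [-0.0, 0.795, 0.606, 0.001]
ft_force: [0.5, 1.2, -0.3]
grip_width: 36.8
```

```bash
python3 -c "
from h import *
for n in('top','side'):
  robot.get_image(n)
  for o in robot.cut_out(n,'small_tray'): print(n,round(o['score'],2),o['region'].sum(),np.round(np.array(o['bbox'])*[512,384,512,384]))
p=see('small_tray',(455,-80,np.radians(92)))
o=[]
for n,(x0,y0,x1,y1) in {'top':(260,180,350,270),'side':(250,110,340,200)}.items():
    im=cv2.resize(snap(n)[:,:,::-1],None,fx=4,fy=4,interpolation=2)
    if p:
      for Q in quads('small_tray',*p): cv2.polylines(im,[np.int32((proj(n,Q)+.5)*4)],True,(0,0,255),1)
    o.append(im[y0*4:y1*4,x0*4:x1*4])
cv2.imwrite('pics/v10.png',np.hstack(o))"
```

```text
top 0.66 1120 [260. 198. 296. 237.]
top 0.66 1169 [334. 220. 376. 266.]
side 0.72 566 [275. 125. 307. 156.]
side 0.51 188 [269. 173. 301. 196.]
small_tray top [486.2 -35.3] 93.7 0.03 1146.0
small_tray side [490.1 -36.5] 85.1 0.614 250.0
both [486.1 -35.5] 93.1 0.676
```

View pics/v10.png

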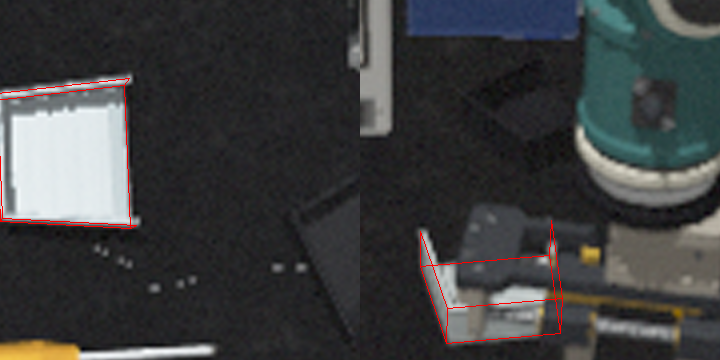

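The small tray followed for about 60 mm, then slipped off. It now sits at (486, −35) with yaw about 93.5°. This time I'll only push low on its back wall, with narrow fingers and no spreading.

```bash
python3 -c "
from h import *
print(rel(*local((486.2,-35.3,np.radians(93.5)),20),110,93.5))"
```

```text
[-28.66  11.65   6.19  -2.36]
```

Request:
step_arm(plan=[[-0.2,-5.5,2.3,0,-0.5],[-0.2,-11,4.6,0,-1],[-0.2,-17,7,1,-1.5],[-0.2,-23,9.4,4,-2],[-0.2,-28.7,11.7,6.2,-2.36]])

```text
t: 16.75
position: [484.0, -3.2, 114.4]
orientation: [0.0, 0.684, 0.729, 0.0]
ft_force: [1.1, -0.2, -0.0]
grip_width: 37.0
```

Request:
step_arm(plan=[[-0.2,0,0,0,0],[-0.2,0,0,3,0],[-0.2,0,0,6,0],[-0.2,0,0,8,0],[-0.2,0,0,8,0]])

```text
t: 17.38
position: [483.6, -0.5, 34.3]
orientation: [-0.0, 0.684, 0.729, -0.001]
ft_force: [0.5, 0.1, -0.5]
grip_width: 36.7
```

```bash
python3 -c "
from h import *
print(rel(*local((486.2,-35.3,np.radians(93.5)),30),29,93.5),robot.get_state()['ft_force'])
robot.get_image('side')
for o in robot.cut_out('side','small_tray'):
    k=cv2.morphologyEx(o['region'].astype(np.uint8),cv2.MORPH_CLOSE,np.ones((9,9))).astype(float)
    p,f=fit('small_tray',{'side':k},(486,-35,np.radians(93.5)),0); print(np.round(p[:2],1),np.degrees(p[2]).round(1),round(f,3),k.sum())
"
```

```text
[-0.49  0.04  0.53  0.02] [ 0.45560948  0.09018707 -0.53727933]
[484.4 -37.8] 92.4 0.158 629.0
```

Request:
step_arm(plan=[[-0.2,-0.5,0,0,0],[-0.2,-1.0,0,0.2,0],[0.0,-1.0,0,0.5,0],[0.0,-1.0,0,0.5,0],[0.0,-1.0,0,0.5,0]])

```text
t: 18.1
position: [484.4, -10.8, 29.8]
orientation: [-0.0, 0.684, 0.729, -0.0]
ft_force: [0.3, -0.3, 0.1]
grip_width: 46.2
```

```bash
python3 -c "
from h import *
L=(553.2,245.9,np.radians(74.6))
s=robot.get_state();print(s['position'],s['ft_force'],s['grip_width'])
robot.get_image('side')
for o in robot.cut_out('side','small_tray'):
    k=cv2.morphologyEx(o['region'].astype(np.uint8),cv2.MORPH_CLOSE,np.ones((9,9))).astype(float)
    p,f=fit('small_tray',{'side':k},(486,-35,np.radians(93.5)),0); print(np.round(p[:2],1),np.degrees(p[2]).round(1),round(f,3),k.sum())
print(rel(*local(L,-120),29,74.6))
"
```

```text
[484.38261485 -10.7701281   29.75013231] [ 0.33991697 -0.30729753  0.07859601] 46.16244951031027
[483.6 -38.1] 91.7 0.103 616.0
[13.83  4.58  0.08  2.38]
```

Request:
step_arm(plan=[[0.0,0.6,0,0,0],[0.0,1.4,0.1,0,0.1],[0.0,2.4,0.4,0,0.3],[0.0,3.6,0.8,0,0.5],[0.0,4.8,1.2,0,0.8]])

```text
t: 18.82
position: [493.4, 38.5, 29.8]
orientation: [0.0, 0.724, 0.689, -0.0]
ft_force: [-0.6, -0.6, -0.2]
grip_width: 45.8
```

```bash
cat >> h.py <<'E'
def small(p0,z0=0,n="side"):
    robot.get_image(n); b=[]
    for o in robot.cut_out(n,'small_tray'):
        k=cv2.morphologyEx(o['region'].astype(np.uint8),cv2.MORPH_CLOSE,np.ones((9,9))).astype(float)
        p,f=fit('small_tray',{n:k},p0,z0); b.append((f,p))
    if b: f,p=min(b); print(np.round(p[:2],1),np.degrees(p[2]).round(1),round(f,3))
    s=robot.get_state(); q=s['orientation']; a=90-0; x=R.from_quat([q[1],q[2],q[3],q[0]]).as_matrix()[:,0]
    print("tcp",s['position'].round(1),np.degrees(np.arctan2(x[1],x[0])).round(1),s['ft_force'].round(1),s['grip_width'].round(1),s['t'])
E
python3 -c "
from h import *
L=(553.2,245.9,np.radians(74.6))
small((494,5,np.radians(88)))
print(rel(*local(L,-120),29,74.6))
"
```

```text
[489.9   3.8] 85.5 0.18Traceback (most recent call last):
  File "<string>", line 4, in <module>
    small((494,5,np.radians(88)))
    ~~~~~^^^^^^^^^^^^^^^^^^^^^^^^
  File "h.py", line 71, in small
    print("tcp",s['position'].round(1),np.degrees(np.arctan2(x[1],x[0])).round(1),s['ft_force'].round(1),s['grip_width'].round(1),s['t'])
                                                                                                         ^^^^^^^^^^^^^^^^^^^^^
AttributeError: 'float' object has no attribute 'round'
```

It follows now: tray (490, 4), TCP 35 mm ahead of its origin. Continuing.

```bash
sed -i "s/s\['grip_width'\].round(1)/round(s['grip_width'],1)/" h.py; python3 -c "
from h import *
L=(553.2,245.9,np.radians(74.6))
print(rel(*local(L,-120),29,74.6))
"
```

```text
[9.16 2.35 0.07 1.6 ]
```

Request:
step_arm(plan=[[0.0,1.2,0.5,0,0.3],[0.0,2.6,0.9,0,0.6],[0.0,4.2,1.3,0,0.9],[0.0,5.8,1.7,0,1.2],[0.0,7.2,2.0,0,1.6]])

```text
t: 19.55
position: [516.8, 108.9, 29.8]
orientation: [0.0, 0.797, 0.604, -0.0]
ft_force: [-1.0, -0.4, 0.2]
grip_width: 46.0
```

```bash
python3 -c "
from h import *
L=(553.2,245.9,np.radians(74.6))
small((511,70,np.radians(76)))
print(rel(*local(L,-110),31,74.6))
"
```

```text
[503.9  75.9] 76.7 0.147
tcp [516.9 110.2  29.6] 74.6 [ 0.4  0.8 -1. ] 46.2 19.65
[ 3.04 -0.1  -0.14 -0.  ]
```

Request:
step_arm(plan=[[0.0,1.0,-0.1,0,0],[0.0,2.2,-0.1,-0.1,0],[0.0,3.4,-0.1,-0.2,0],[0.0,4.6,-0.1,-0.2,0],[0.0,5.8,-0.1,-0.3,0]])

```text
t: 20.27
position: [531.6, 165.7, 32.8]
orientation: [-0.0, 0.796, 0.605, -0.0]
ft_force: [0.2, -1.0, -0.8]
grip_width: 46.1
```

Request:
step_arm(plan=[[0.0,0.8,0,-0.1,0],[0.0,1.6,0,-0.2,0],[0.0,2.6,0,-0.2,0],[0.0,3.6,0,-0.2,0],[0.0,4.6,0,-0.2,0]])

```text
t: 20.9
position: [544.0, 209.9, 34.8]
orientation: [-0.0, 0.796, 0.605, 0.0]
ft_force: [-0.7, -0.4, 0.0]
grip_width: 45.7
```

```bash
python3 -c "
from h import *
L=(553.2,245.9,np.radians(74.6))
small((*local(L,-70),L[2]),4)
print(rel(*local(L,53),34,74.6), local(L,-70))
"
```

```text
[517.9 140. ] 81.8 0.314
tcp [544.  210.8  34.7] 74.5 [-0.1  0.2  1.3] 46.1 21.0
[ 8.92 -0.05  0.08 -0.01] (np.float64(534.6110717759234), np.float64(178.4133217036123))
```

```bash
python3 -c "
from h import *
L=(553.2,245.9,np.radians(74.6))
im=cv2.resize(snap('side')[:,:,::-1],None,fx=5,fy=5,interpolation=2)
cv2.imwrite('pics/v11.png',im[170*5:290*5,210*5:330*5])"
```

```text
(no output)
```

View pics/v11.png

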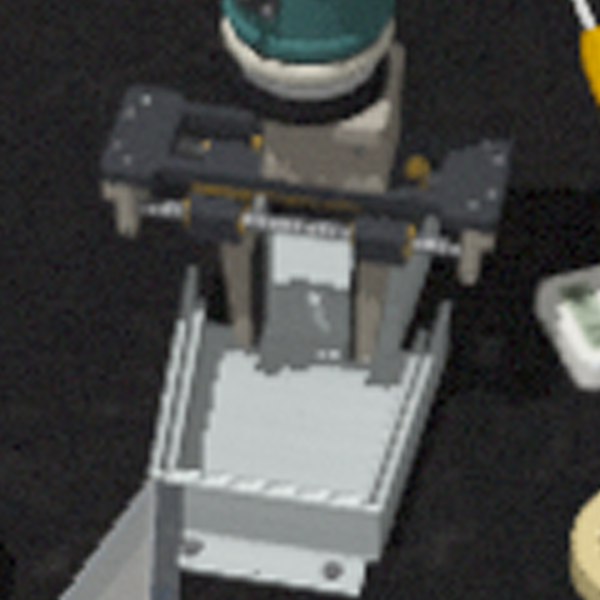

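```bash
python3 -c "
from h import *
L=(553.2,245.9,np.radians(74.6))
for s in (-111,-70):
  for z in (0,6):
    P=quads('small_tray',*local(L,s),L[2],z); print(s,z,'backwall',((proj('side',P[2])-[210,170])*5).round().tolist(),'mouth',((proj('side',P[0][[0,3]])-[210,170])*5).round().tolist())
t=robot.get_state()['position']
for v in (29,-29): print('tip',((proj('side',[*local((t[0],t[1],L[2]),9,v),t[2]-22])-[210,170])*5).round())
"
```

```text
-111 0 backwall [[392.0, 354.0], [236.0, 332.0], [235.0, 287.0], [394.0, 309.0]] mouth [[432.0, 238.0], [255.0, 214.0]]
-111 6 backwall [[393.0, 346.0], [236.0, 324.0], [235.0, 279.0], [394.0, 301.0]] mouth [[433.0, 230.0], [255.0, 207.0]]
-70 0 backwall [[380.0, 411.0], [220.0, 388.0], [219.0, 344.0], [381.0, 367.0]] mouth [[421.0, 290.0], [240.0, 265.0]]
-70 6 backwall [[380.0, 404.0], [220.0, 380.0], [218.0, 336.0], [381.0, 359.0]] mouth [[422.0, 282.0], [240.0, 258.0]]
tip [[355. 386.]]
tip [[244. 371.]]
```

The fingertips (expected at crop rows 371–386) are hidden below rows 345–358, which is the small tray's rim if it followed. Its mouth corner at (430,230) also matches. So it is inside and following; continuing.

Request:
step_arm(plan=[[0.0,1.2,0,0,0],[0.0,2.4,0,0,0],[0.0,3.6,0,0,0],[0.0,4.8,0,0,0],[0.0,6,0,0,0]])

```text
t: 21.68
position: [560.1, 268.0, 34.8]
orientation: [0.0, 0.796, 0.605, -0.0]
ft_force: [1.2, -0.8, 0.1]
grip_width: 45.6
```

Request:
step_arm(plan=[[0.0,0.8,0,0,0],[0.0,1.4,0,0,0],[0.0,1.9,0,0,0],[0.0,2.3,0,0,0],[0.0,2.6,0,0,0]])

```text
t: 22.3
position: [566.9, 292.1, 34.8]
orientation: [0.0, 0.796, 0.605, -0.0]
ft_force: [-0.3, -1.3, 0.7]
grip_width: 46.0
```

```bash
python3 -c "
from h import *
L=(553.2,245.9,np.radians(74.6))
small((*local(L,14),L[2]),6)
print(rel(*local(L,53),34,74.6), local(L,19))
"
```

```text
[556.9 259.4] 74.6 1.0
tcp [566.9 292.3  34.8] 74.4 [ 0.1 -0.5  0.1] 45.8 22.4
[ 0.46 -0.09  0.08 -0.02] (np.float64(558.2455662322494), np.float64(264.2178126804481))
```

Request:
step_arm(plan=[[0.0,0.2,0,0,0],[0.0,0.4,0,0,0],[0.0,0.6,0,0,0],[0.0,0.8,0,0,0],[0.0,0.9,0,0,0]])

```text
t: 23.02
position: [568.7, 298.4, 34.6]
orientation: [0.001, 0.797, 0.604, -0.002]
ft_force: [-2.5, -7.0, 3.0]
grip_width: 46.0
```

Contact came at the same depth as the medium tray's own wall (s ≈ 54.7), where about 52 was expected. I'll retreat and look.

Request:
step_arm(plan=[[0.0,-1.5,0,0,0],[0.0,-2.5,0,-1,0],[0.0,-2.5,0,-6,0],[0.0,-2.5,0,-12,0],[0.0,-2.5,-6,-14,0]])

```text
t: 23.65
position: [510.5, 290.9, 179.5]
orientation: [0.001, 0.798, 0.602, 0.005]
ft_force: [-0.6, 0.4, 0.0]
grip_width: 45.9
```

Request:
step_arm(plan=[[0.0,0,-6,0,0],[0.0,0,-12,0,0],[0.0,0,-15,0,0],[0.0,0,-15,0,0]])

```text
t: 24.15
position: [358.8, 333.9, 175.1]
orientation: [-0.001, 0.795, 0.606, 0.0]
ft_force: [-0.0, 0.2, 0.3]
grip_width: 46.3
```

```bash
python3 -c "
from h import *
L=(553.2,245.9,np.radians(74.6))
for n in('top','side'):
  robot.get_image(n)
  for q in ('small_tray','medium_tray','large_tray'):
    for o in robot.cut_out(n,q): print(n,q,round(o['score'],2),o['region'].sum(),np.round(np.array(o['bbox'])*[512,384,512,384]))
print(rel(0,0,0,0))
cv2.imwrite('pics/v12.png',np.vstack([cv2.resize(snap('top')[140:240,130:330,::-1],(800,400),interpolation=2),cv2.resize(snap('side')[210:290,200:520,::-1],(800,200),interpolation=2)]))
cv2.imwrite('pics/side12.png',robot.get_image('side')[:,:,::-1])
"
```

```text
top small_tray 0.86 1242 [193. 185. 236. 229.]
top medium_tray 0.95 1783 [146. 165. 196. 218.]
top large_tray 0.79 623 [136. 166. 208. 225.]
side small_tray 0.98 639 [275. 121. 314. 152.]
side small_tray 0.89 888 [259. 205. 302. 241.]
side medium_tray 0.62 1126 [248. 239. 293. 267.]
side large_tray 0.67 1181 [239. 227. 302. 290.]
side large_tray 0.16 325 [176. 220. 197. 238.]
[-41.76 -25.88  17.45   9.29]
```

```bash
python3 -c "
from h import *
L=(553.2,245.9,np.radians(74.6))
for n in('top','side'): robot.get_image(n)
M=masks('small_tray',near=[[525,115,10]])
for z in (0,3):
  for n in M:
    p,f=fit('small_tray',{n:M[n]},(*local(L,-105),L[2]),z)
    d=np.array(p[:2])-L[:2]; c,s=np.cos(L[2]),np.sin(L[2])
    print(z,n,np.round(p[:2],1),np.degrees(p[2]).round(1),round(f,3),'s,v',(d@[c,s]).round(1),(d@[-s,c]).round(1))
p,f=fit('medium_tray',masks('medium_tray',cams=('top',)),(*local(L,9.5),L[2]),3); d=np.array(p[:2])-L[:2]; print('med',d@[c,s],d@[-s,c],np.degrees(p[2]),f)
"
```

```text
0 top [523.8 137.8] 74.9 0.036 s,v -112.1 -0.4
0 side [521.1 136.8] 75.3 0.058 s,v -113.7 2.0
3 top [523.3 137.8] 75.1 0.035 s,v -112.2 0.1
3 side [521.4 139.6] 75.7 0.058 s,v -111.0 2.4
med 9.302899232007528 -0.8747029102797621 74.69661121329473 0.03135031760125673
```

View pics/v12.png

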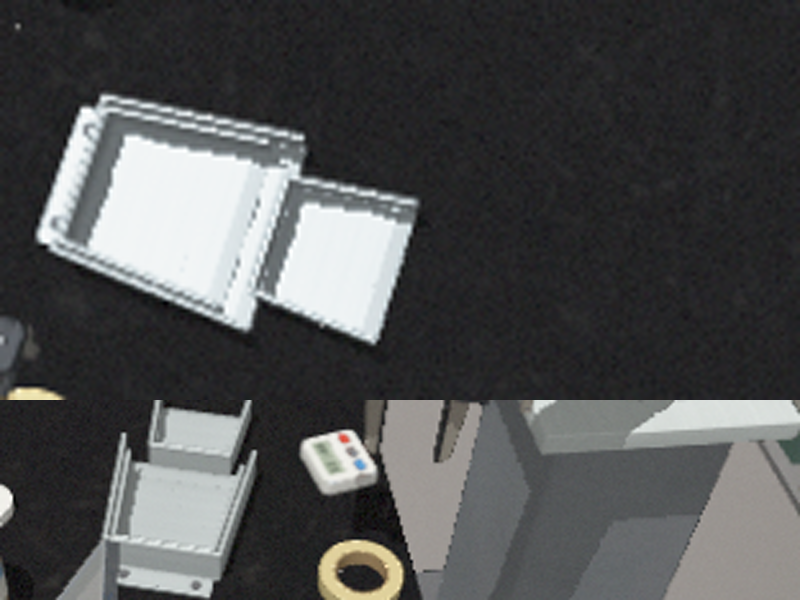

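The small tray stalled at the lip (s = −112, aligned, v ≈ 0) and the fingers went over its wall. The medium tray stayed home. I'll check the real fingertip height against the earlier picture v9.

The seen fingertips fit a tip height well above the nominal 10 mm, which explains riding over the 34 mm wall. I'll go into the small tray again and lower until I feel its floor.

```bash
python3 -c "
from h import *
L=(553.2,245.9,np.radians(74.6))
print(rel(*local(L,-98),110,74.6))"
```

```text
[-1.301e+01  2.088e+01  6.460e+00 -2.000e-02]
```

Request:
step_arm(plan=[[0.0,-3.5,5,0,0],[0.0,-7,10,0,0],[0.0,-10,15.5,1,0],[0.0,-13,20.9,4,0],[0.0,-13,20.9,6.5,0]])

```text
t: 25.58
position: [530.5, 147.2, 109.4]
orientation: [0.002, 0.798, 0.602, 0.001]
ft_force: [0.1, 0.6, -0.2]
grip_width: 46.0
```

Request:
step_arm(plan=[[0.0,0,0,0,0],[0.0,0,0,3,0],[0.0,0,0,6,0],[0.0,0,0,7.5,0],[0.0,0,0,7.5,0]])

```text
t: 26.2
position: [527.1, 152.2, 34.7]
orientation: [-0.0, 0.796, 0.605, -0.0]
ft_force: [0.3, -0.2, 0.3]
grip_width: 46.1
```

```bash
python3 -c "
from h import *
L=(553.2,245.9,np.radians(74.6))
print(rel(*local(L,-98),28,74.6)); small((523,138,L[2]))"
```

```text
[-0.07  0.03  0.67 -0.01]
[521.3 136.5] 74.3 0.106
tcp [528.1 152.   35.7] 74.5 [ 0.1 -0.   0.8] 46.1 26.3
```

Positioned. Lowering in 2–3 mm steps, watching force.

Request:
step_arm(plan=[[0.0,0,0,0.4,0],[0.0,0,0,0.7,0],[0.0,0,0,0.7,0]])

```text
t: 26.68
position: [527.3, 151.5, 27.5]
orientation: [-0.0, 0.796, 0.605, -0.0]
ft_force: [-1.2, 0.3, -0.6]
grip_width: 45.7
```

Request:
step_arm(plan=[[0.0,0,0,0.2,0],[0.0,0,0,0.3,0],[0.0,0,0,0.3,0]])

```text
t: 27.05
position: [527.3, 151.4, 24.5]
orientation: [-0.0, 0.796, 0.605, -0.0]
ft_force: [0.3, -0.0, -0.2]
grip_width: 46.3
```

Request:
step_arm(plan=[[0.0,0,0,0.2,0],[0.0,0,0,0.3,0],[0.0,0,0,0.3,0]])

```text
t: 27.42
position: [527.3, 151.5, 21.5]
orientation: [0.0, 0.796, 0.605, -0.0]
ft_force: [-0.5, 0.2, 0.0]
grip_width: 46.0
```

```bash
python3 -c "
from h import *
print(robot.get_state()['ft_force'])"
```

```text
[-0.45475623  0.17613316  0.01793549]
```

Confirmed: the nominal tip would be below the worktop here and nothing is touched. Continuing down.

Request:
step_arm(plan=[[0.0,0,0,0.2,0],[0.0,0,0,0.4,0],[0.0,0,0,0.4,0]])

```text
t: 27.8
position: [527.3, 151.4, 17.4]
orientation: [-0.0, 0.796, 0.605, -0.0]
ft_force: [0.9, -0.3, 0.6]
grip_width: 45.9
```

Request:
step_arm(plan=[[0.0,0,0,0.2,0],[0.0,0,0,0.3,0],[0.0,0,0,0.3,0]])

```text
t: 28.18
position: [527.4, 151.5, 14.5]
orientation: [-0.0, 0.796, 0.605, -0.0]
ft_force: [0.2, 0.1, 0.1]
grip_width: 46.0
```

Request:
step_arm(plan=[[0.0,0,0,0.2,0],[0.0,0,0,0.3,0],[0.0,0,0,0.3,0]])

```text
t: 28.55
position: [527.3, 151.5, 11.5]
orientation: [-0.0, 0.796, 0.605, -0.0]
ft_force: [-0.1, -0.6, 0.6]
grip_width: 46.0
```

Request:
step_arm(plan=[[0.0,0,0,0.15,0],[0.0,0,0,0.3,0],[0.0,0,0,0.3,0]])

```text
t: 28.92
position: [527.3, 151.5, 8.4]
orientation: [-0.0, 0.796, 0.605, -0.0]
ft_force: [0.3, 0.8, 0.4]
grip_width: 46.0
```

Request:
step_arm(plan=[[0.0,0,0,0.15,0],[0.0,0,0,0.3,0],[0.0,0,0,0.3,0]])

```text
t: 29.3
position: [527.3, 151.5, 5.4]
orientation: [-0.0, 0.796, 0.605, -0.0]
ft_force: [0.1, -0.7, -0.4]
grip_width: 45.7
```

Request:
step_arm(plan=[[0.0,0,0,0.1,0],[0.0,0,0,0.2,0],[0.0,0,0,0.2,0]])

```text
t: 29.68
position: [527.4, 151.5, 3.5]
orientation: [-0.0, 0.796, 0.605, -0.0]
ft_force: [-1.0, 0.4, -0.7]
grip_width: 45.7
```

Request:
step_arm(plan=[[0.0,0,0,0.1,0],[0.0,0,0,0.2,0],[0.0,0,0,0.2,0]])

```text
t: 30.05
position: [527.5, 151.5, 2.3]
orientation: [-0.0, 0.796, 0.605, 0.0]
ft_force: [-2.0, 0.0, 8.8]
grip_width: 45.8
```

Floor felt at TCP z ≈ 2.4, so the fingertips are level with the TCP, not 22 mm ahead of it. That explains the slips. Pushing again with the tips truly low, raising about 3 mm for each step up.

Request:
step_arm(plan=[[0.0,0.2,0,-0.6,0],[0.0,1.0,0,-0.6,0],[0.0,1.8,0,-0.6,0],[0.0,2.5,0,-0.75,0],[0.0,3.2,0,-0.9,0]])

```text
t: 30.68
position: [535.8, 182.4, 10.3]
orientation: [0.0, 0.796, 0.605, -0.0]
ft_force: [-0.4, -0.8, -0.4]
grip_width: 45.8
```

Request:
step_arm(plan=[[0.0,0.6,0,0,0],[0.0,1.2,0,-0.1,0],[0.0,1.8,0,-0.3,0],[0.0,2.4,0,-0.3,0],[0.0,3.0,0,-0.3,0]])

```text
t: 31.3
position: [544.4, 212.0, 13.8]
orientation: [-0.0, 0.796, 0.605, 0.0]
ft_force: [-0.8, -1.5, 0.8]
grip_width: 45.5
```

```bash
python3 -c "
from h import *
L=(553.2,245.9,np.radians(74.6))
t=robot.get_state()['position'];d=(t[:2]-np.array(L[:2]));s=d@[np.cos(L[2]),np.sin(L[2])];print('s',s,d@[-np.sin(L[2]),np.cos(L[2])])
small((*local(L,s-33),L[2]),4); print(local(L,s-33))
for o in robot.look_for('side','small_tray'): print(round(o['score'],2),np.round(np.array(o['bbox'])*[512,384,512,384]))
r=render('side','small_tray',(*local(L,s-33),L[2]),5);print([ (a.min(),a.max()) for a in np.nonzero(r)])"
```

```text
s -35.037370331074364 -0.492406431867646
[534.2 184.3] 77.8 0.295
tcp [544.4 212.7  13.6] 74.5 [ 1.2 -0.3 -1.1] 45.7 31.4
(np.float64(535.1322600908677), np.float64(180.30548394763701))
0.85 [255. 221. 298. 251.]
0.48 [300. 136. 314. 150.]
[(np.int64(213), np.int64(252)), (np.int64(254), np.int64(295))]
```

It follows (bbox bottom row 251, predicted 252). Continuing home.

Request:
step_arm(plan=[[0.0,1.0,0,0,0],[0.0,2.2,0,0,0],[0.0,3.4,0,0,0],[0.0,4.6,0,0,0],[0.0,5.8,0,0,0]])

```text
t: 32.08
position: [559.8, 268.1, 13.5]
orientation: [-0.0, 0.796, 0.605, 0.0]
ft_force: [0.2, -0.3, -0.2]
grip_width: 46.0
```

Request:
step_arm(plan=[[0.0,0.7,0,0,0],[0.0,1.2,0,0,0],[0.0,1.7,0,0,0],[0.0,2.1,0,0,0],[0.0,2.4,0,0,0]])

```text
t: 32.7
position: [566.1, 290.3, 13.6]
orientation: [-0.0, 0.796, 0.605, -0.0]
ft_force: [0.2, -0.5, -0.0]
grip_width: 46.1
```

Request:
step_arm(plan=[[0.0,0.2,0,0,0],[0.0,0.4,0,0,0],[0.0,0.6,0,0,0],[0.0,0.8,0,0,0],[0.0,0.8,0,0,0]])

```text
t: 33.33
position: [567.5, 295.2, 13.4]
orientation: [0.001, 0.797, 0.604, -0.002]
ft_force: [-2.7, -6.3, 3.0]
grip_width: 45.9
```

Contact at s ≈ 51.3, as expected with the small tray's wall in between. Pressing firmly once more, then retreating.

Request:
step_arm(plan=[[0.0,0.4,0,0,0],[0.0,0.8,0,0,0],[0.0,0.8,0,0,0]])

```text
t: 33.7
position: [567.7, 295.3, 12.9]
orientation: [0.002, 0.797, 0.603, -0.007]
ft_force: [-9.4, -20.0, 11.3]
grip_width: 45.9
```

Request:
step_arm(plan=[[0.0,-1.6,0,0,0],[0.0,-2.5,0,0,0],[0.0,-2.5,0,-4,0],[0.0,-2.5,0,-9,0],[0.0,-2.5,0,-14,0]])

```text
t: 34.33
position: [563.6, 282.5, 155.2]
orientation: [-0.0, 0.796, 0.605, 0.001]
ft_force: [0.2, 0.9, 0.6]
grip_width: 45.9
```

Request:
step_arm(plan=[[0.0,0,-5,0,0],[0.0,0,-10,0,0],[0.0,0,-15,0,0],[0.0,0,-19,0,0],[0.0,0,-19,0,0]])

```text
t: 34.95
position: [377.5, 335.0, 153.7]
orientation: [-0.001, 0.795, 0.607, -0.0]
ft_force: [0.7, -0.4, 0.1]
grip_width: 45.8
```

```bash
python3 -c "
from h import *
L=(553.2,245.9,np.radians(74.6)); c,s=np.cos(L[2]),np.sin(L[2])
for n in('top','side'):
  robot.get_image(n)
  for q,s0,z in(('small_tray',19,6),('medium_tray',9.5,3)):
    for o in robot.cut_out(n,q):
      m=o['region'].astype(float); p,f=fit(q,{n:m},(*local(L,s0),L[2]),z); d=np.array(p[:2])-L[:2]
      print(n,q,round(o['score'],2),m.sum(),np.round(np.array(o['bbox'])*[512,384,512,384]),'s,v',(d@[c,s]).round(1),(d@[-s,c]).round(1),np.degrees(p[2]).round(1),round(f,3))
  for q in('label_tape','timer','ferrule_tin'):
    for o in robot.look_for(n,q)[:1]: print(n,q,np.round(np.array(o['bbox'])*[512,384,512,384]))
print(robot.get_state()['t'])
"
```

```text
top small_tray 0.87 1191.0 [150. 169. 190. 213.] s,v 18.7 -1.5 74.2 0.054
top small_tray 0.7 1192.0 [330. 219. 379. 263.] s,v 19.0 0.0 74.6 1.0
top medium_tray 0.69 479.0 [145. 168. 194. 218.] s,v 8.5 -0.4 73.8 0.738
top medium_tray 0.35 1129.0 [151. 174. 191. 212.] s,v 17.8 -3.6 61.2 0.364
top label_tape [122. 238. 153. 267.]
top timer [180. 243. 209. 268.]
top ferrule_tin [208. 110. 231. 130.]
side small_tray 0.97 722.0 [249. 245. 292. 266.] s,v -0.0 -0.7 75.6 0.313
side small_tray 0.75 607.0 [274. 124. 315. 153.] s,v 19.0 0.0 74.6 1.0
side medium_tray 0.84 448.0 [245. 228. 296. 269.] s,v -2.1 -1.2 73.7 0.728
side label_tape [176. 220. 193. 237.]
side timer [319. 222. 347. 250.]
side ferrule_tin [175. 219. 196. 237.]
35.55
```

The top fit puts the small tray at s = 18.7 mm (home 19.0), yaw 74.2°. The bystanders are where they were. Handing in.

```bash
python3 -c "
from workcell import robot
print(robot.sign_off())"
```

```text
the job is handed in; nothing more can be done
None
```

The trays are nested as asked: the medium tray went into the fixed large one first, then the small tray into the medium. Each was pushed until its back wall stopped hard, at about 20 N and 24 N. I handed in at about 35.6 s of the 72 s allowed, with the gripper clear of everything.

**Last checks (top camera, measured along the large tray's axis):**

| Tray | Measured | Home | Heading |
|---|---|---|---|
| Medium, before the final small-tray push | 9.3 mm | 9.5 mm | 74.7° (large tray 74.6°) |
| Small, final | 18.7 mm | 19.0 mm | 74.2° |

The small tray's wall also stopped the fingers about 3 mm before the medium's wall had, which is one wall thickness. In the top camera, the tape, timer and tin were within about 3 pixels of where they started.

**What went wrong or disagreed:**
- **Slips:** The small tray slipped off the fingers twice, because the fingertips turned out to be about level with the TCP rather than 22 mm ahead of it. The fingers passed over its wall; I found the offset by feeling for the tray floor, then pushed low and it followed.
- **Side camera:** Its final fits were no use because the outer walls hide the inner trays. It also reported the tin as the tape.
- **Medium tray, final:** Its last outline fit was poor because the small tray covers most of it. Its final position rests on the earlier fit and the small tray's depth.
- **No final picture viewed:** I had used all 12 views, so the last check was by numbers only.

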